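# Jack up the jig table and hold it

### The job

Stand the toe jack on the bench with its saddle squarely under the round lift pad of the steel bracket on the jig's hinged table. Pump the handle once fully down, let it rise fully, then press it all the way down again and finish while still holding it down, so that the jack alone keeps the table raised. Do not lift the table by hand, and leave the sanding block, tape measure and screwdriver where they lie.

Things in the scene. Friction and masses are not known exactly. Their poses are not given: they have to be found in the camera images.
- jack: Loose toe jack, aluminium and steel, about 0.9 kg. Base plate 225 x 90 x 8 mm (x = -130 to +95 mm) with an upright post 36 (x) by 30 (y) mm, top 124 mm above the bench. Origin: underside of the base, straight below the post. +x points to the saddle, -x to the handle, z up. Carry it by the post.
- jack_block (a point): Centre of the jack's black plastic grip block, the top 36 mm of the post (36 mm along the jack's x, 30 mm along its y), 106 mm above the jack's underside. It stands free on both y sides: grip it from above across its 30 mm width. Axes as the jack's.
- saddle (a point): Centre of the top face of the jack's round steel saddle (48 mm across, 12 mm thick, at the end of a low arm), 65 mm ahead (+x) of the post's centre and 48 mm above the jack's underside while the handle is up. It rises straight up by 60 mm per rad of the handle joint, so 36 mm with the handle fully down.
- handle (a joint): Jack's pump handle, rad: 0 = up (its spring returns it there), 0.60 = fully down at its stop. It turns about a pin along y in the post's centre, 70 mm above the underside, and points to the jack's -x: at 0 it slopes 0.45 rad above level, at 0.60 0.15 rad below. At the grip it takes about 2 N at first, 5 N at the bottom, plus up to 4 N when the saddle bears the table.
- handle_grip (a point): Middle of the upper face of the handle's wooden grip, 120 mm out from the pin along the handle and 8 mm above its centre line (the grip is 60 mm long, from 80 to 140 mm out, 34 mm wide and 16 mm thick). It moves with the handle: about 72 mm lower when fully down.
- jig: Fixed plywood jig. Its table, an 18 mm flap 300 mm wide (y), underside 72 mm above the bench, weighs 0.6 to 1.2 kg and has a fence on top (up to 112 mm, 167 mm in). Free edge at x = 0, towards the robot; hinge at x = 240 mm; the stand begins at x = 90 mm, so the overhang is clear below. Origin: at bench level below the middle of the free edge; x towards the hinge, y along the edge, z up.
- lift_pad (a point): Marked lift point: centre of the lower face of the round steel pad (24 mm across, 12 mm high) under the bracket, 60 mm above the bench (12 mm over a lowered saddle), about 84 mm when jacked up, 25 mm in from the free edge. The steel bracket clips over the edge anywhere along it: from above, a plate 46 x 36 mm with a dark stud over the pad, 4 mm proud of the edge, top at 94 mm.
- sanding_block: Bystander: loose cork and wood sanding block, 110 x 65 x 34 mm; origin under its centre. It and the jack lie on opposite sides, either way round.
- tape_measure: Bystander: loose yellow tape measure, 70 x 42 x 62 mm; origin under its centre.
- screwdriver: Bystander: loose screwdriver lying on the bench, about 200 mm long; origin under its middle.
Things that resemble listed ones, but are neither listed nor needed, are in the scene too. Of the things shaped like the jack, the aluminium one is meant.

How it is judged:
On the way, in this order (a step that is already met when the one before it is completed fails the run):
1. the jack stands flat on the bench with its saddle under the lift pad (centres within 12 mm), handle up (horizontal distance between saddle and lift_pad below 0.012 m and angle between jack's own z axis and vertical below 0.06 rad and height (world z) of jack below 0.005 m and value of joint handle below 0.1 rad), for 0.2 s.
2. first stroke: the handle is fully down and the table is raised by the jack (horizontal distance between saddle and lift_pad below 0.012 m and angle between jack's own z axis and vertical below 0.06 rad and height (world z) of jack below 0.005 m and value of joint handle above 0.53 rad and height (world z) of lift_pad above 0.075 m and contact force between each of the fingers, the arm and jig below 0.5 N), for 0.1 s.
3. the handle has risen again and the table is down (horizontal distance between saddle and lift_pad below 0.012 m and value of joint handle below 0.08 rad and height (world z) of lift_pad below 0.065 m), for 0.1 s.
4. second stroke: the handle is fully down and the table is raised by the jack (all of step 2), for 0.1 s.
At the end, for the whole second after the job is handed in: Fingers hold the handle down (above 0.53 of 0.60 rad, over 1 N on the jack); the table is up (lift pad over 75 mm above the bench), and bears on the jack with over 1 N; saddle within 12 mm of the lift pad, jack flat on the bench, robot not touching the jig (all of step 4 and contact force between the fingers and jack above 1 N and contact force between jack and jig above 1 N and velocity of joint handle between -0.1 and 0.1 rad/s); the arm keeps its last pose, push and grip.
It fails at once if a bystander is moved by more than 30 mm (distance of any of sanding_block, tape_measure, screwdriver from where it was at the start of the episode above 0.03 m).
It fails at once if the table is lifted by the robot itself (contact force between any of the fingers, the arm and jig above 1 N and height (world z) of lift_pad above 0.066 m).
It fails at once if the jack is tipped over (angle between jack's own z axis and vertical above 0.6 rad).
It also fails if it takes over 61 s, if anything falls off the work surface, if the arm or the gripper's body presses on something with over 40 N, if the wrist force passes 120 N, or if a joint passes its speed limit or range.

### The arm

A 6-joint arm with a two-finger parallel gripper is mounted at the origin on the work surface. World frame = base frame: x ahead of the robot, y to its left, z up, the work surface at z = 0. Lengths are in m, angles in rad, forces in N, time in s.
With the tool pointing down it reaches from about 0.4 to 0.925 m from the base axis. Payload 12.5 kg.
Tool frame: the origin (TCP) lies midway between the tips of the shut fingers; the grasp point (between the pads) lies 19 mm behind it; z points along the fingers, y is the line along which they close (so a half turn about z gives the same grasp; the last joint's range is limited). The gripper opens to 95 mm and grips with 3 to 60 N. Pads are 20 mm wide; open, the fingers measure 119 mm over their backs; the gripper's body (75 mm by 180 mm) begins 59 mm behind the grasp point.
Start: joints at [1.08, 0.491, 1.559, -0, 1.092, -0.106], TCP at [0.235, 0.579, 0.215] pointing down, gripper open.
Joint ranges: [-3.1, 3.1], [-0.84, 2.19], [0.05, 2.79], [-1.13, 4.28], [0.06, 2.93], [-2.69, 2.69]. Speed limits (rad/s): [2.22, 2.22, 2.79, 3.14, 3.14, 3.14].

### API

Orientations are given as a unit quaternion [w, x, y, z].
In Python, from rig import arm, read_camera, calibration gives the robot as it stands.
- The arm moves only by the tool servo_tool, never from a script. Its argument "series" is a list of rows, each a list of 7 numbers: the turn, a rotation vector about the tool's x, y, z in degrees, then the shift along the tool's x, y, z in mm, then the finger opening in mm, from 0 to 95.1. A call has exactly 8 rows; each row shifts and turns the commanded pose from where the row before left it, along the tool's axes as they then stand; what a row does not reach is not made up. A row lasts 1/8 s, in which the tool goes at most 62.5 mm and 10.7 degrees, less where a joint would pass 70% of its speed; a pose out of reach is approached as far as the arm can. A call with a gripper value outside its range is refused whole. The fingers move at their own pace and stop on an object; the grip force is fixed at half the most. Time passes only in rows, so rows that do not move let the fingers close, or fill a call up. It gives the time, the measured TCP pose, the force, the opening and the grip force at its end, in the units of the state.
- arm.get_state(): the state, without advancing time (a new reading comes with each control period).
- read_camera(name): name is "side" or "top"; returns the picture (420x560x3 uint8, blue, green, red); there is no depth.
- calibration(name): a dict with "K" (3x3 intrinsics, pixels), "k1" (the pictures are not rectified: a ray, as slopes to the right and down, at radius r is drawn at 1 + k1 r^2 times it, then the intrinsics apply), "camera_from_world" (4x4, takes a point from world to camera coordinates). Camera axes: x right, y down, z forward; pixel columns grow to the right and rows downward; lengths in m; the calibration is good to about 2 mm. A picture is of the moment at which its call begins. calibration takes no time and is no camera call.
- arm.finish_job(): hands the job in; it is judged then, once.
The state is a dict: "time_s": time; "joints": joint angles; "qvel": joint speeds; "tau": joint torques, N m; "position": TCP position; "tool_rot": TCP orientation; "force": force on the tool from outside, world axes, zero at the start; "torque": the same for the moment, N m; "finger_gap": finger opening in m; "grip_force": force on a finger pad.
Only numpy, scipy, OpenCV 4.12 (cv2) and the standard library are available. Lean on these libraries where they do the work, as an engineer would, in place of code of your own. Each camera call takes 0.05 s, during which the arm holds its last target. There are 200 camera calls.

## Working session

There is one attempt and no reset: what is moved stays moved. The work goes in short steps, Python scripts to look and compute and a tool call to move; the robot and the scene stay as the last step left them, time stands still between calls to the robot, and variables do not carry over. Pictures are saved under pics/ and viewed, at most 10 in all, crops included, and the job is handed in when it is done.

Besides the shell and the picture viewer there is one more tool, called after "Call:" by a JSON object that holds its "method" and its "body". servo_tool: Moves the arm, as the interface text tells. Its arguments: {"type":"object","properties":{"series":{"type":"array","items":{"type":"array","items":{"type":"number"}}}},"required":["series"]}

```bash
mkdir -p pics; ls
python3 - <<'E'
from rig import arm, read_camera, calibration
import cv2
for n in("top","side"):
    cv2.imwrite(f"pics/{n}0.png",read_camera(n)); c=calibration(n); print(n,c)
s=arm.get_state(); print(s)
E
```

```text
pics
top {'K': array([[405.59355063,   0.        , 278.0767522 ],
       [  0.        , 405.59355063, 212.96953632],
       [  0.        ,   0.        ,   1.        ]]), 'k1': -0.12123593557124543, 'camera_from_world': array([[ 0.01846919, -0.99968939, -0.01673382,  0.07192114],
       [-0.99850703, -0.01758166, -0.05171648,  0.5227741 ],
       [ 0.0514062 ,  0.017664  , -0.9985216 ,  1.20158107],
       [ 0.        ,  0.        ,  0.        ,  1.        ]])}
side {'K': array([[429.93157255,   0.        , 280.00115672],
       [  0.        , 429.93157255, 206.48549799],
       [  0.        ,   0.        ,   1.        ]]), 'k1': -0.12437462385451556, 'camera_from_world': array([[ 0.88432914, -0.46684276, -0.00445123, -0.40639569],
       [-0.23342812, -0.43388012, -0.8702065 ,  0.23985008],
       [ 0.40431831,  0.770588  , -0.49266706,  1.22487033],
       [ 0.        ,  0.        ,  0.        ,  1.        ]])}
{'time_s': 0.1, 'joints': array([ 1.08043159e+00,  4.91457085e-01,  1.55940391e+00, -4.16030122e-06,
        1.09172290e+00, -1.05583258e-01]), 'qvel': array([ 0.0005516 , -0.00188215, -0.00297971, -0.00145039, -0.0008214 ,
        0.00097522]), 'tau': array([ 2.93038473e-03, -6.13624191e+01, -2.58606094e+01,  6.94018649e-02,
        4.70126560e-02, -4.60403351e-05]), 'position': array([0.23445938, 0.57910881, 0.2141411 ]), 'tool_rot': array([-1.43742239e-04,  1.91205105e-01,  9.81549979e-01, -4.74322308e-04]), 'force': array([-0.06279642, -0.92416121, -0.04027783]), 'torque': array([-0.03052192,  0.01017605, -0.03357426]), 'grip_force': 0.0, 'finger_gap': 0.09487727686915993}
```

View pics/top0.png

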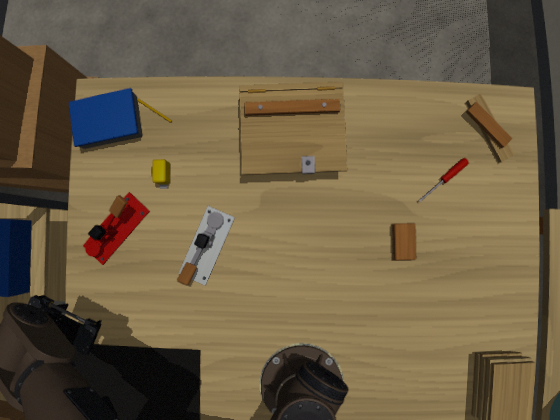

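View pics/side0.png

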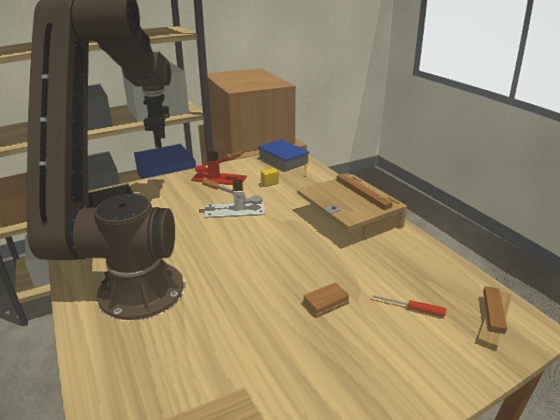

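The top view shows the aluminium jack with its block near (202,240), saddle near (215,219) and handle grip near (187,273). The bracket is near (308,164) on the table, whose free edge is near row 175. The red jack at (115,230) is a decoy.

```bash
cat > h.py <<'E'
import numpy as np, cv2
from rig import arm, read_camera, calibration
def ray(n,uv):
    c=calibration(n); d=cv2.undistortPoints(np.array([[uv]],float),c["K"],np.array([c["k1"],0,0,0,0.]),None,None,None) if 0 else None
    K=c["K"]; p=np.array([(uv[0]-K[0,2])/K[0,0],(uv[1]-K[1,2])/K[1,1]]); q=p.copy()
    for _ in range(20): q=p/(1+c["k1"]*(q@q))
    M=c["camera_from_world"]; R=M[:3,:3]; return -R.T@M[:3,3], R.T@np.r_[q,1]
def at(n,uv,z):
    o,d=ray(n,uv); return o+d*(z-o[2])/d[2]
def proj(n,P):
    c=calibration(n); M=c["camera_from_world"]; p=M[:3,:3]@P+M[:3,3]; q=p[:2]/p[2]; q=q*(1+c["k1"]*(q@q)); return c["K"][[0,1],[0,1]]*q+c["K"][:2,2]
def blobs(im,cond,box,amin=15):
    x0,y0,x1,y1=box; m=np.zeros(im.shape[:2],np.uint8); m[y0:y1,x0:x1]=cond[y0:y1,x0:x1]
    cs,_=cv2.findContours(m,cv2.RETR_EXTERNAL,cv2.CHAIN_APPROX_NONE)
    return [(cv2.contourArea(c),cv2.minAreaRect(c),c) for c in sorted(cs,key=cv2.contourArea,reverse=True) if cv2.contourArea(c)>=amin]
E
python3 - <<'E'
from h import *
im=cv2.imread("pics/top0.png"); hsv=cv2.cvtColor(im,cv2.COLOR_BGR2HSV); S,V=hsv[...,1],hsv[...,2]
np.set_printoptions(precision=4,suppress=True)
for nm,cond,box,z in [("plate",(S<60)&(V>90),(165,195,245,300),.008),("block",(V<50),(190,225,220,255),.124),("grip",(S>110)&(V<190),(172,260,200,292),.12),("brk",(S<70),(295,150,322,178),.094),("table",(S<999),(0,0,1,1),.09)]:
    for a,r,c in blobs(im,cond,box)[:2]:
        print(nm,a,r,at("top",r[0],z)); 
        if nm!="block": print(np.array([at("top",p,z)[:2] for p in cv2.boxPoints(r)]).round(4).tolist())
a=cv2.resize(im[195:300,165:245],None,fx=5,fy=5,interpolation=cv2.INTER_CUBIC); b=cv2.resize(im[140:190,230:355],None,fx=3,fy=3)
o=np.zeros((525,780,3),np.uint8); o[:,:400]=a; o[:150,400:775]=b; cv2.imwrite("pics/crop1.png",o)
E
```

```text
plate 1567.5 ((206.11181640625, 245.1651153564453), (29.881729125976562, 74.59727478027344), 23.428691864013672) [0.4204 0.2972 0.008 ]
[[0.3327, 0.3829], [0.5421, 0.297], [0.5076, 0.2124], [0.2992, 0.298]]
block 140.0 ((201.40003967285156, 240.7000274658203), (12.074767112731934, 14.310833930969238), 26.56505012512207) [0.436 0.288 0.124]
grip 250.5 ((186.06849670410156, 273.6507263183594), (14.630145072937012, 22.237817764282227), 20.556045532226562) [0.3444 0.3294 0.12  ]
[[0.3219, 0.3591], [0.3798, 0.3385], [0.3668, 0.2999], [0.309, 0.3204]]
brk 207.0 ((307.5, 164.5), (17.0, 13.0), 90.0) [ 0.6556 -0.0005  0.094 ]
[[0.6796, 0.0181], [0.6803, -0.0186], [0.6318, -0.0192], [0.6311, 0.0175]]
```

View pics/crop1.png

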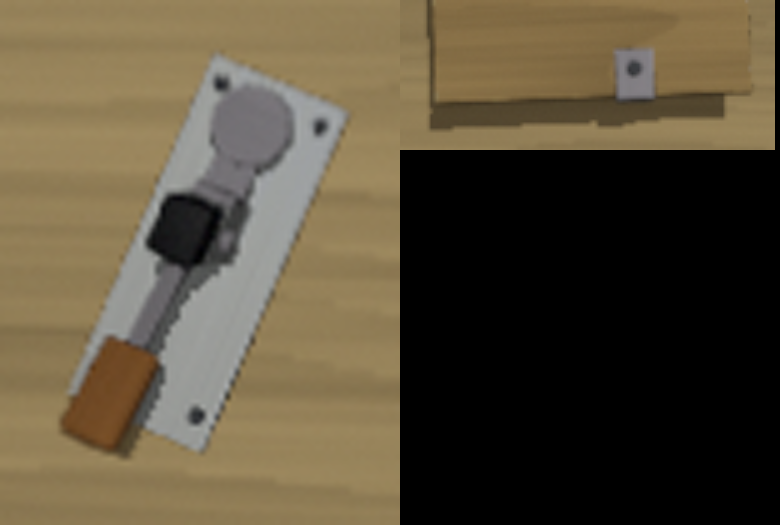

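The crop shows the jack plate clearly, with the block at about (202,241). The bracket stud is at about (308,162.7), and the table edge runs from about (241,174) to (346,171).

```bash
cat >> h.py <<'E'
from scipy.spatial.transform import Rotation as Ro
np.set_printoptions(precision=4,suppress=True)
def toolR(s): q=s["tool_rot"]; return Ro.from_quat([q[1],q[2],q[3],q[0]])
def delta(target,yaw):
    """shift (mm, tool axes) and rotvec deg to get TCP to target, tool y at yaw+90deg (jack yaw), pointing down"""
    s=arm.get_state(); R=toolR(s); c,n=np.cos(yaw),np.sin(yaw)
    T=Ro.from_matrix(np.array([[-c,-n,0],[-n,c,0],[0,0,-1.]]).T if 0 else np.column_stack([[-c,-n,0],[-n,c,0],[0,0,-1.]]))
    print("t",s["time_s"],"pos",s["position"],"shift mm",(R.inv().apply(np.array(target)-s["position"])*1e3).round(1),"turn deg",np.degrees((R.inv()*T).as_rotvec()).round(2),"F",s["force"],"gap",s["finger_gap"])
E
python3 - <<'E'
from h import *
im=cv2.imread("pics/top0.png")
print("stud",at("top",(308,162.7),.097)); a,b=at("top",(240.7,174),.09),at("top",(346.5,171.3),.09); print("edge",a,b,np.degrees(np.arctan2(-(b-a)[0]*-1,-(b-a)[1])))
p=proj("side",np.array([.66,0,.095])); print(p)
g=cv2.cvtColor(cv2.imread("pics/side0.png"),cv2.COLOR_BGR2HSV)
for A,r,c in blobs(g,(g[...,1]<60),(318,198,348,222),5): print(A,r,at("side",r[0],.094))
delta((.436,.290,.20),-.389)
E
```

```text
stud [ 0.6603 -0.0017  0.097 ]
edge [0.6262 0.188  0.09  ] [ 0.639  -0.1115  0.09  ] 2.4416637028233525
[332.521  207.4115]
93.5 ((330.6610412597656, 209.5872344970703), (10.240399360656738, 15.97502326965332), 55.00798034667969) [ 0.6473 -0.0079  0.094 ]
t 0.1 pos [0.2345 0.5791 0.2141] shift mm [-295.3 -192.3   14.3] turn deg [-0.06 -0.01  0.24] F [-0.0628 -0.9242 -0.0403] gap 0.09487727686915993
```

Call:
{"method": "servo_tool", "body": {"series": [[0,0,0,-42,-28,0,95],[0,0,0,-42,-28,0,95],[0,0,0,-42,-27,0,95],[0,0,0,-42,-27,0,95],[0,0,0,-42,-27,3,95],[0,0,0,-42,-27,3,95],[0,0,0,-43,-28,6,95],[0,0,0,0,0,0,95]]}}

```text
time_s: 1.1
position: [0.4373, 0.2883, 0.2021]
tool_rot: [-0.0, 0.193, 0.981, -0.0]
force: [-0.4, -0.2, 0.1]
finger_gap: 0.095
grip_force: 0.0
```

Run:
```python
from h import *
im=read_camera("side"); cv2.imwrite("pics/s1.png",cv2.resize(im[120:260,150:350],None,fx=4,fy=4,interpolation=cv2.INTER_CUBIC))
delta((.436,.290,.087),-.389)
```

```text
t 1.15 pos [0.4365 0.2896 0.2023] shift mm [  0.5   0.3 115.3] turn deg [-0.03 -0.04  0.08] F [-0.4861  0.2     0.4453] gap 0.0949138726316937
```

View pics/s1.png

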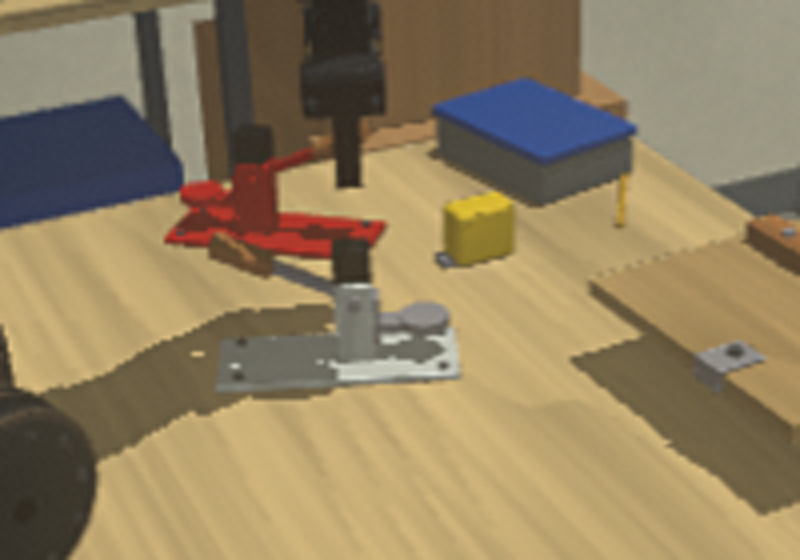

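The fingers (near (347,185) in the crop) are lined up above the black block at (350,260). The stud shows at side pixel (333.8,207.5). I'll descend and grip.

Call:
{"method": "servo_tool", "body": {"series": [[0,0,0,0,0,30,95],[0,0,0,0,0,30,95],[0,0,0,0,0,30,95],[0,0,0,0,0,20,95],[0,0,0,0,0,5,95],[0,0,0,0,0,0,20],[0,0,0,0,0,0,20],[0,0,0,0,0,0,20]]}}

```text
time_s: 2.15
position: [0.4361, 0.2908, 0.0883]
tool_rot: [0.0, 0.191, 0.982, 0.0]
force: [-0.2, -0.0, 0.9]
finger_gap: 0.0704
grip_force: 0.0
```

Call:
{"method": "servo_tool", "body": {"series": [[0,0,0,0,0,0,20],[0,0,0,0,0,0,20],[0,0,0,0,0,0,20],[0,0,0,0,0,0,20],[0,0,0,0,0,-5,20],[0,0,0,0,0,-10,20],[0,0,0,0,0,-10,20],[0,0,0,0,0,0,20]]}}

```text
time_s: 3.15
position: [0.4363, 0.2909, 0.1136]
tool_rot: [0.001, 0.191, 0.982, 0.001]
force: [-0.1, -0.3, -8.1]
finger_gap: 0.0298
grip_force: 30.0
```

Run:
```python
from h import *
print("stud side",at("side",(333.8,207.5),.097))
im=read_camera("side"); cv2.imwrite("pics/s2.png",cv2.resize(im[120:260,150:350],None,fx=3,fy=3,interpolation=cv2.INTER_CUBIC))
delta((.515,-.0075,.112),.0426)
```

```text
stud side [ 0.6614 -0.0054  0.097 ]
t 3.2 pos [0.436  0.2907 0.1131] shift mm [-185.1 -246.8    1. ] turn deg [  0.04   0.04 -24.49] F [ 0.2661  1.2029 -9.0107] gap 0.029569494914441285
```

View pics/s2.png

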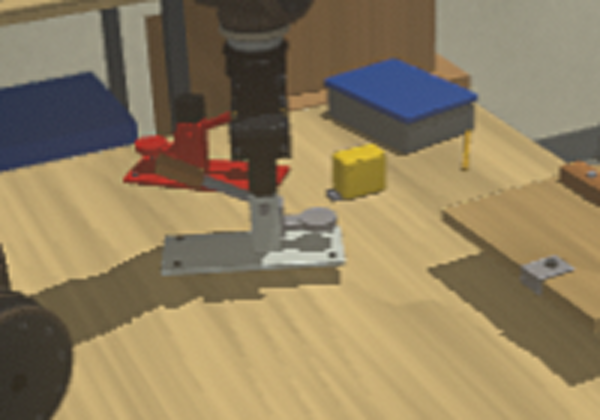

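The jack is lifted about 25 mm and hangs level in the grip. Next: turn it, then carry it to the front of the jig.

Call:
{"method": "servo_tool", "body": {"series": [[0,0,-6,0,0,0,20],[0,0,-6.5,0,0,0,20],[0,0,-6,0,0,0,20],[0,0,-6,0,0,0,20],[0,0,0,0,-20,0,20],[0,0,0,0,-40,0,20],[0,0,0,0,-40,0,20],[0,0,0,0,-40,0,20]]}}

```text
time_s: 4.2
position: [0.4416, 0.1488, 0.1126]
tool_rot: [-0.0, -0.02, 1.0, -0.0]
force: [1.3, -0.5, -8.2]
finger_gap: 0.0297
grip_force: 30.0
```

Call:
{"method": "servo_tool", "body": {"series": [[0,0,0,-10,-40,0,20],[0,0,0,-15,-40,0,20],[0,0,0,-15,-40,0,20],[0,0,0,-15,-30,0,20],[0,0,0,-11,-14,0,20],[0,0,0,0,0,10,20],[0,0,0,0,0,8,20],[0,0,0,0,0,0,20]]}}

```text
time_s: 5.2
position: [0.5139, -0.0094, 0.0937]
tool_rot: [-0.001, -0.022, 1.0, 0.0]
force: [0.6, 0.2, -8.5]
finger_gap: 0.0303
grip_force: 30.0
```

Run:
```python
from h import *
im=read_camera("top"); b=read_camera("side"); 
o=np.zeros((600,800,3),np.uint8); o[:,:400]=cv2.resize(im[140:290,255:355],(400,600),interpolation=cv2.INTER_CUBIC); o[:400,400:]=cv2.resize(b[160:260,250:350],(400,400),interpolation=cv2.INTER_CUBIC); cv2.imwrite("pics/c3.png",o)
delta((.596,-.0063,.093),.0426)
```

```text
t 5.3 pos [ 0.5146 -0.0096  0.0945] shift mm [-81.5  -0.3   1.5] turn deg [ 0.01 -0.03  0.06] F [-0.8355 -0.3455 -7.7394] gap 0.030067049514164786
```

View pics/c3.png

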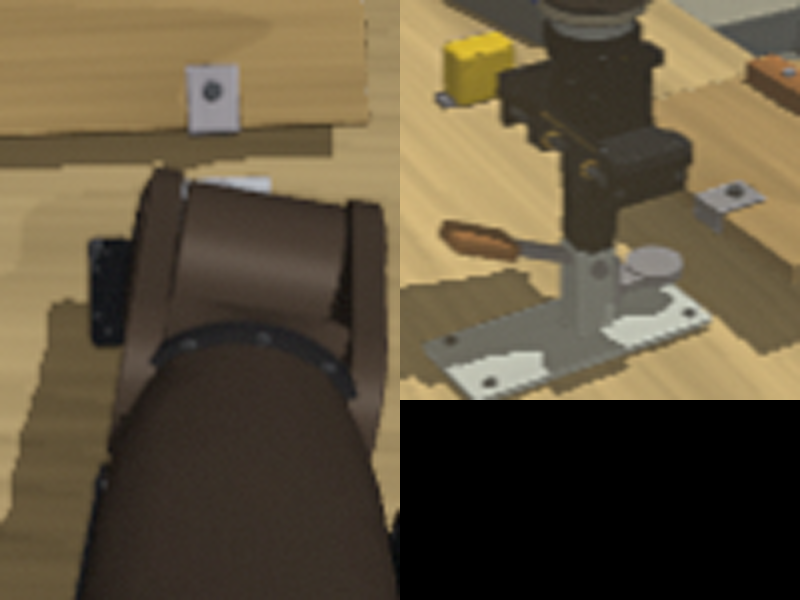

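The side view shows the saddle centred at about (313.8,225.8) and the stud at (333.8,207.5). In the top view the base's front right corner is near (322.5,185).

Run:
```python
from h import *
s=at("side",(313.8,225.8),.054); st=at("side",(333.8,207.5),.097); print("saddle side",s,"stud",st,"diff",st-s)
print("expected saddle",.5146+.065*np.cos(.0426),-.0096+.065*.0426)
print("corner top",at("top",(322.5,185),.014),"exp",.5146+.095+.045*.0426,-.0096+.095*.0426-.045)
```

```text
saddle side [ 0.5788 -0.0142  0.054 ] stud [ 0.6614 -0.0054  0.097 ] diff [0.0826 0.0088 0.043 ]
expected saddle 0.5795410292189604 -0.0068309999999999985
corner top [ 0.608  -0.0508  0.014 ] exp 0.6115169999999999 -0.050553
```

Call:
{"method": "servo_tool", "body": {"series": [[0,0,0,-10,1,0,20],[0,0,0,-15,1,0,20],[0,0,0,-15,0.5,0,20],[0,0,0,-15,0,0,20],[0,0,0,-15,0,0,20],[0,0,0,-11,0,0,20],[0,0,0,0,0,0,20],[0,0,0,0,0,3,20]]}}

```text
time_s: 6.3
position: [0.5953, -0.0043, 0.0915]
tool_rot: [-0.0, -0.021, 1.0, 0.0]
force: [0.4, -0.2, -7.7]
finger_gap: 0.03
grip_force: 30.0
```

Run:
```python
from h import *
b=read_camera("side"); cv2.imwrite("pics/s4.png",cv2.resize(b[160:260,270:370],(600,600),interpolation=cv2.INTER_CUBIC))
delta((.5955,-.0036,.088),.0426)
```

```text
t 6.35 pos [ 0.595  -0.0043  0.091 ] shift mm [-0.5  0.6  3. ] turn deg [ 0.01 -0.06  0.01] F [-0.633   0.7454 -7.6311] gap 0.02980090279243034
```

View pics/s4.png

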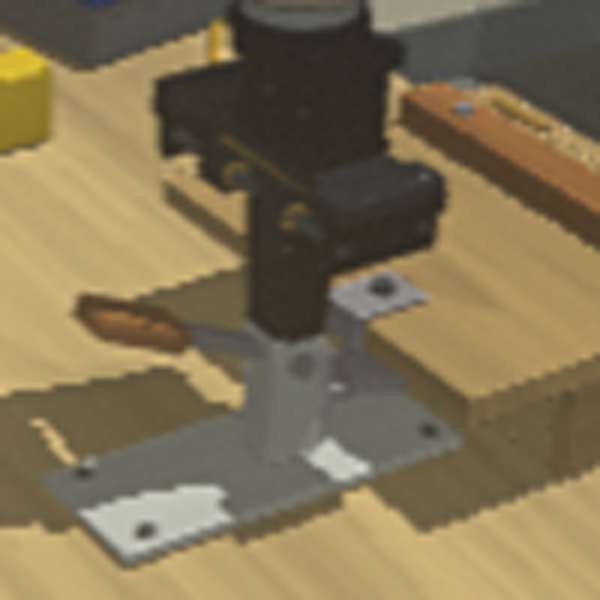

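The saddle is now under the bracket, at about (385,380) in the crop, and the jack is roughly 3 mm up. Next: lower, release and rise.

Call:
{"method": "servo_tool", "body": {"series": [[0,0,0,0,0,1.5,20],[0,0,0,0,0,1.5,20],[0,0,0,0,0,0,20],[0,0,0,0,0,0,20],[0,0,0,0,0,0,70],[0,0,0,0,0,0,70],[0,0,0,0,0,0,70],[0,0,0,0,0,0,70]]}}

```text
time_s: 7.35
position: [0.5958, -0.0043, 0.0888]
tool_rot: [0.0, -0.021, 1.0, 0.0]
force: [-0.6, -0.6, 0.1]
finger_gap: 0.064
grip_force: 0.0
```

Call:
{"method": "servo_tool", "body": {"series": [[0,0,0,0,0,0,70],[0,0,0,0,0,-20,70],[0,0,0,0,0,-30,70],[0,0,0,0,0,-30,70],[0,0,0,30,0,-10,0],[0,0,0,40,0,0,0],[0,0,0,40,0,0,0],[0,0,0,0,0,0,0]]}}

```text
time_s: 8.35
position: [0.4839, -0.0089, 0.1791]
tool_rot: [-0.0, -0.021, 1.0, 0.0]
force: [0.8, 0.2, 0.4]
finger_gap: 0.0356
grip_force: 0.0
```

Run:
```python
from h import *
b=read_camera("side"); t=read_camera("top")
hb=cv2.cvtColor(b,cv2.COLOR_BGR2HSV)
o=np.zeros((600,800,3),np.uint8); o[:,:500]=cv2.resize(b[165:265,265:348],(500,600),interpolation=cv2.INTER_CUBIC); o[:450,500:]=cv2.resize(t[130:280,260:360],(300,450),interpolation=cv2.INTER_CUBIC); cv2.imwrite("pics/s5.png",o)
delta((.5953-.113,-.0042-.0048,.135),.0426)
for nm,P in [("saddle",(.6602,-.0012,.048)),("block top",(.5953,-.0042,.124)),("stud",(.6605,-.0015,.097)),("saddle -y rim",(.6602,-.0252,.048))]: 
    p=proj("side",np.array(P)); print(nm,p,(p-[265,165])*[500/83,6])
```

```text
t 8.45 pos [ 0.4865 -0.0091  0.1791] shift mm [ 4.3  0.3 44.1] turn deg [-0.01  0.08  0.  ] F [-0.3002 -0.182   0.002 ] gap 0.027397090977298533
saddle [331.9951 219.4973] [403.5851 326.9835]
block top [317.2313 204.8937] [314.6463 239.3619]
stud [332.9272 207.054 ] [409.1999 252.3238]
saddle -y rim [335.9575 222.7418] [427.455  346.4509]
```

View pics/s5.png

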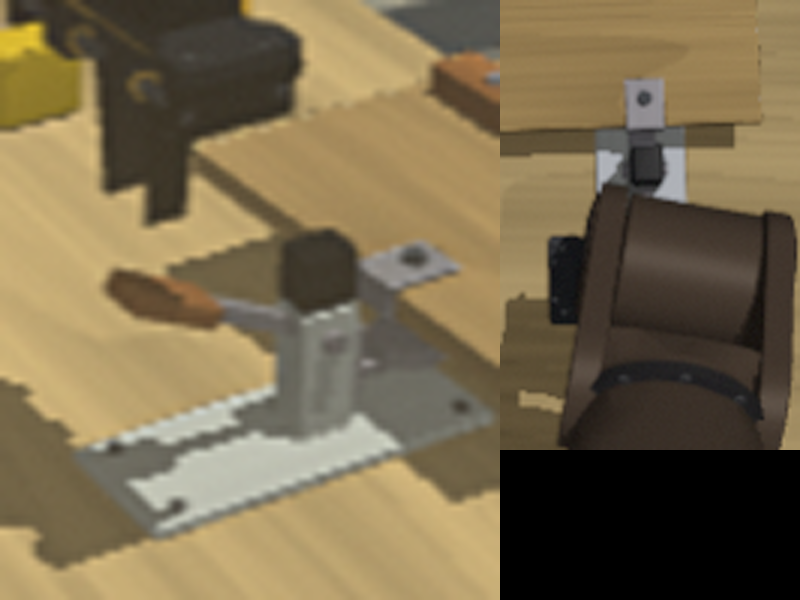

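The jack stands on the bench. In the top view the block top is at about (308.3,185), the base's centre line is at column 307 and the stud is at (307.7,162.7). I'll check the alignment numerically.

Run:
```python
from h import *
b=at("top",(308.3,185),.118); bl=at("top",(260+97/3,130+150/3),.008); br=at("top",(260+185/3,130+150/3),.008); s=at("top",(307.7,162.9),.097)
print(b,bl,br,(bl+br)/2,s)
delta((.5953-.113,-.0042-.0048,.135),.0426)
```

```text
[ 0.5945 -0.0022  0.118 ] [0.6224 0.0401 0.008 ] [ 0.6239 -0.0486  0.008 ] [ 0.6231 -0.0042  0.008 ] [ 0.6597 -0.0009  0.097 ]
t 8.45 pos [ 0.4865 -0.0091  0.1791] shift mm [ 4.3  0.3 44.1] turn deg [-0.01  0.08  0.  ] F [-0.3002 -0.182   0.002 ] gap 0.027397090977298533
```

Call:
{"method": "servo_tool", "body": {"series": [[0,0,0,3,0,10,0],[0,0,0,0,0,25,0],[0,0,0,0,0,15,0],[0,0,0,0,0,15,0],[0,0,0,0,0,15,0],[0,0,0,0,0,15,0],[0,0,0,0,0,12,0],[0,0,0,0,0,6,0]]}}

```text
time_s: 9.45
position: [0.4821, -0.009, 0.0643]
tool_rot: [-0.001, -0.022, 1.0, 0.0]
force: [-4.4, -1.3, 8.9]
finger_gap: 0.0004
grip_force: 4.7
```

Call:
{"method": "servo_tool", "body": {"series": [[0,0,0,0,0,2,0],[0,0,0,0,0,2,0],[0,0,0,0,0,1,0],[0,0,0,0,0,0,0],[0,0,0,0,0,0,0],[0,0,0,0,0,0,0],[0,0,0,0,0,0,0],[0,0,0,0,0,0,0]]}}

```text
time_s: 10.45
position: [0.4824, -0.009, 0.0611]
tool_rot: [-0.0, -0.022, 1.0, 0.0]
force: [-9.2, -0.6, 28.5]
finger_gap: 0.0006
grip_force: 14.8
```

Run:
```python
from h import *
b=read_camera("side"); t=read_camera("top")
o=np.zeros((600,800,3),np.uint8); o[:,:500]=cv2.resize(b[165:265,265:348],(500,600),interpolation=cv2.INTER_CUBIC); o[:450,500:]=cv2.resize(t[130:280,260:360],(300,450),interpolation=cv2.INTER_CUBIC); cv2.imwrite("pics/s6.png",o)
delta((.5953-.113,-.009,.06),.0426)
```

```text
t 10.55 pos [ 0.4824 -0.009   0.0611] shift mm [0.1 0.  1.1] turn deg [ 0.01 -0.06  0.03] F [-9.6142  0.3448 28.6089] gap 0.00027985668451973363
```

View pics/s6.png

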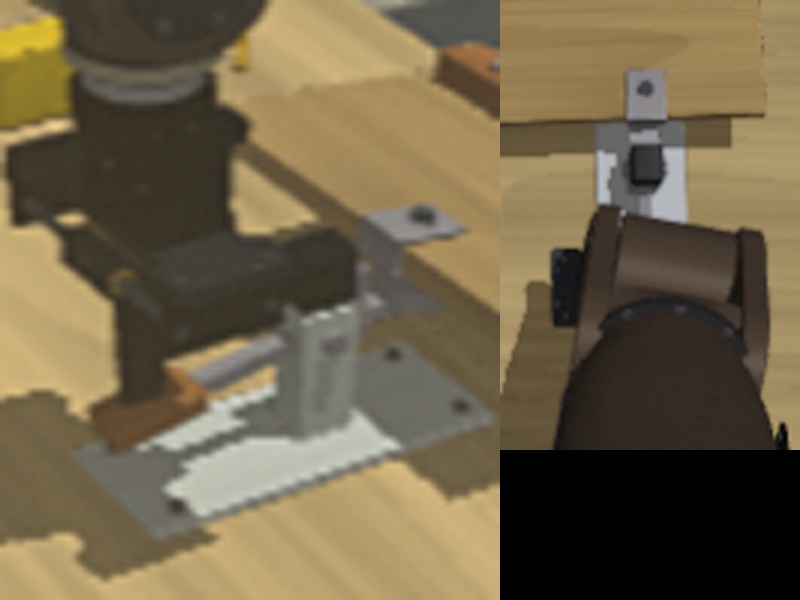

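The handle is at its stop, the table is raised (stud up from row 257 to 213 in the crop) and the jack hasn't moved. I'll release, let it settle, then press again.

Call:
{"method": "servo_tool", "body": {"series": [[0,0,0,0,0,-6,0],[0,0,0,0,0,-12,0],[0,0,0,0,0,-15,0],[0,0,0,0,0,-15,0],[0,0,0,0,0,-15,0],[0,0,0,0,0,-17,0],[0,0,0,0,0,-15,0],[0,0,0,0,0,-15,0]]}}

```text
time_s: 11.55
position: [0.4832, -0.0091, 0.1702]
tool_rot: [-0.0, -0.021, 1.0, 0.0]
force: [1.0, -0.8, 0.0]
finger_gap: 0.0006
grip_force: 0.0
```

Call:
{"method": "servo_tool", "body": {"series": [[0,0,0,0,0,0,0],[0,0,0,0,0,0,0],[0,0,0,0,0,0,0],[0,0,0,0,0,0,0],[0,0,0,0,0,0,0],[0,0,0,0,0,0,0],[0,0,0,0,0,0,0],[0,0,0,0,0,0,0]]}}

```text
time_s: 12.55
position: [0.4828, -0.0091, 0.1707]
tool_rot: [0.0, -0.021, 1.0, 0.0]
force: [-1.0, -0.3, 0.7]
finger_gap: 0.0007
grip_force: 0.0
```

Run:
```python
from h import *
b=read_camera("side"); t=read_camera("top")
o=np.zeros((600,800,3),np.uint8); o[:,:500]=cv2.resize(b[165:265,265:348],(500,600),interpolation=cv2.INTER_CUBIC); o[:450,500:]=cv2.resize(t[130:280,260:360],(300,450),interpolation=cv2.INTER_CUBIC); cv2.imwrite("pics/s7.png",o)
delta((.5953-.113,-.009,.061),.0426)
```

```text
t 12.65 pos [ 0.4829 -0.0092  0.1707] shift mm [  0.6   0.2 109.7] turn deg [0.   0.01 0.01] F [ 0.082  -0.5359  0.7721] gap 0.0001288051635576317
```

View pics/s7.png

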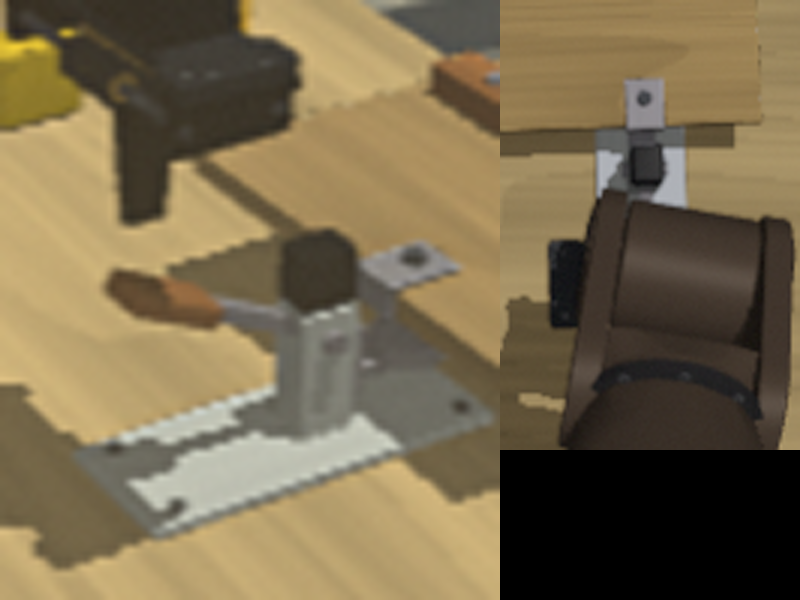

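The handle is fully up, the table is down and the jack is where it was. Second stroke now.

Call:
{"method": "servo_tool", "body": {"series": [[0,0,0,0,0,15,0],[0,0,0,0,0,20,0],[0,0,0,0,0,15,0],[0,0,0,0,0,15,0],[0,0,0,0,0,15,0],[0,0,0,0,0,15,0],[0,0,0,0,0,10,0],[0,0,0,0,0,3,0]]}}

```text
time_s: 13.65
position: [0.4822, -0.0091, 0.0624]
tool_rot: [-0.001, -0.021, 1.0, 0.0]
force: [-4.5, -0.3, 10.0]
finger_gap: 0.0004
grip_force: 5.5
```

Call:
{"method": "servo_tool", "body": {"series": [[0,0,0,0,0,1,0],[0,0,0,0,0,1,0],[0,0,0,0,0,0,0],[0,0,0,0,0,0,0],[0,0,0,0,0,0,0],[0,0,0,0,0,0,0],[0,0,0,0,0,0,0],[0,0,0,0,0,0,0]]}}

```text
time_s: 14.65
position: [0.4823, -0.0091, 0.0617]
tool_rot: [-0.0, -0.021, 1.0, 0.0]
force: [-7.9, 0.2, 20.9]
finger_gap: 0.0002
grip_force: 10.5
```

The handle is held against its stop at about 21 N, so I'm handing in.

```bash
python3 -c "
from rig import arm
print(arm.finish_job())"
```

```text
the job is handed in; nothing more can be done
None
```

I handed the job in at about 15 s of the 61 s limit: the jack stands under the lift pad, both strokes are done, and the gripper is still holding the handle down at its stop with about 21 N. I saw the table go up and come back down on the first stroke, but judged the second by force and height alone, and no verdict came back.

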